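# Open the battery cover of the hall alarm console

### The job

The alarm console on the hall counter needs fresh batteries. Press the release tab on its front inward so that the battery cover springs ajar, then swing the cover by its pull tongue about its hinge until it stands upright or leans back, and let go of it. Leave the things around the console where they are.

Things in the scene. Friction and masses are not known exactly. Their poses are not given: they have to be found in the camera images.
- console: off-white alarm console lying on its back, fixed to the counter, 165 (its x) x 220 (y) x 58 mm high. Origin: on the counter; x points level from the front wall (outer face at x = -75 mm, top at 49 mm) to the hinge side, y to the left seen along x, z up. The cream battery cover (130 x 180 x 6 mm) lies flush in its top, hinged along y at x = 60 mm.
- tab_face (a point): middle of the outer face of the release tab, an off-white ribbed block 36 mm wide (console y) x 28 mm high (17 to 45 mm over the counter), standing 26 mm out of the front wall at console y = +50 mm. Press it along console +x; its spring takes about 4 N, rising to 7 N. Moves with the tab.
- tongue (a point): grasp point on the cover's pull tongue, a flat bar 30 mm wide (console y) and 8 mm thick at console y = -50 mm, standing 48 mm out beyond the cover's free edge, over and past the front wall. Point: mid-thickness, 55 mm up while shut, 18 mm from the bar's end, 160 mm from the hinge line. Pinched across the 30 mm, it turns between the fingers as the cover swings.
- hinge_mid (a point): middle of the cover's hinge line, which runs along console y, 55 mm over the counter. Does not move.
- release_tab (a joint): travel of the tab: 0 out, 0.010 m fully pressed; the catch lets go of the cover at about 0.006 m; springs back when let go.
- cover (a joint): angle of the cover, rad: 0 shut, 1.57 upright, stop at 1.75; the tongue rises and swings back over the hinge. Once the catch lets go a spring lifts it ajar, to about 0.11 (the tongue point then stands about 18 mm higher); its stiff hinge then holds it wherever it is left.
- cell_pack: carton tray of four upright spare cells, 74 x 74 x 58 mm; loose; bystander, to be left alone. Origin: on its underside.
- case: dark spectacle case, 160 x 65 x 45 mm; loose; bystander, to be left alone. Origin: on its underside.
- novel: closed dark book lying flat, 120 x 180 x 26 mm; loose; bystander, to be left alone. Origin: on its underside.
- driver: screwdriver lying down, 170 mm long; loose; bystander, to be left alone. Origin: on its underside.
- mug: white mug, 80 mm across, 95 mm tall; loose; bystander, to be left alone. Origin: on its underside.
- keybowl: blue ceramic bowl, 130 mm across, 45 mm tall; loose; bystander, to be left alone. Origin: on its underside.
- tape: grey tape measure, 70 x 35 x 65 mm; loose; bystander, to be left alone. Origin: on its underside.

How it is judged:
On the way, in this order (a step that is already met when the one before it is completed fails the run):
1. the release tab is pressed inward (value of joint release_tab above 0.0045 m and value of joint cover below 0.8 rad), for 0.05 s.
2. the cover is swung upright or beyond (value of joint cover above 1.35 rad), for 0.2 s.
At the end, for the whole second after the job is handed in: the cover stands at 1.35 rad (77 degrees) or more from shut, at rest, and the release tab has sprung back out (within 3 mm) (value of joint cover above 1.35 rad and velocity of joint cover between -0.05 and 0.05 rad/s and value of joint release_tab below 0.003 m); the robot touches nothing.
It fails at once if a bystander is moved by more than 30 mm (distance of any of cell_pack, case, novel, driver, mug, keybowl, tape from where it was at the start of the episode above 0.03 m).
It also fails if it takes over 50 s, if anything falls off the work surface, if the arm or the gripper's body presses on something with over 40 N, if the wrist force passes 120 N, or if a joint passes its speed limit or range.

### The arm

A 6-joint arm with a two-finger parallel gripper is mounted at the origin on the work surface. World frame = base frame: x ahead of the robot, y to its left, z up, the work surface at z = 0. Lengths are in m, angles in rad, forces in N, time in s.
With the tool pointing down it reaches from about 0.35 to 0.85 m from the base axis. Payload 8.1 kg.
Tool frame: the origin (TCP) lies midway between the tips of the shut fingers; the grasp point (between the pads) lies 19 mm behind it; z points along the fingers, y is the line along which they close (so a half turn about z gives the same grasp; the last joint's range is limited). The gripper opens to 85 mm and grips with 20 to 120 N. Pads are 22 mm wide; open, the fingers measure 114 mm over their backs; the gripper's body (76 mm by 85 mm) begins 54 mm behind the grasp point. The pads swing forward as they close: fully open they stand 13 mm farther back than shut.
Start: joints at [1.243, 0.13, 1.488, -0, 1.523, -0.085], TCP at [0.144, 0.582, 0.231] pointing down, gripper open.
Joint ranges: [-2.96, 2.96], [-0.89, 2.26], [0.02, 2.5], [-1.34, 4.48], [0, 2.73], [-2.66, 2.66]. Speed limits (rad/s): [2.39, 2.39, 2.79, 3.14, 3.14, 3.14].

### API

Orientations are given as a unit quaternion [x, y, z, w].
In Python, from station import sense, camera, close_job gives the robot as it stands.
- The arm moves only by the shell command python3 -m jog 'ROWS'. ROWS is a JSON object of lists of equal length, an entry for each row: "hand": the opening, from -1 (shut) to 1 (fully open); "slide": the shift along the tool's x, y, z in m, a list of three; "rotation": the turn, a rotation vector about the tool's x, y, z in rad, a list of three. A call has exactly 5 rows; each row shifts and turns the commanded pose from where the row before left it, along the tool's axes as they then stand; what a row does not reach is not made up. A row lasts 1/8 s, in which the tool goes at most 62.5 mm and 10.7 degrees, less where a joint would pass 70% of its speed; a pose out of reach is approached as far as the arm can. A call is refused whole if a number of a shift passes 0.0625 or a number of a turn 0.188, either way. A call with a gripper value outside its range is refused whole. The fingers move at their own pace and stop on an object; the grip force is fixed at half the most. Time passes only in rows, so rows that do not move let the fingers close, or fill a call up. It gives the time, the measured TCP pose, the force, the opening and the grip force at its end, in the units of the state.
- sense(): the state, without advancing time (a new reading comes with each control period).
- camera(name): name is "scene" or "top" or "wrist"; returns a dict with "img" (400x640x3 uint8, red, green, blue), "fx", "fy", "cx", "cy" (pixels), "pose" (4x4, takes a point from camera to world coordinates). Camera axes: x right, y up, looking along -z (the intrinsics and any distortion apply to the point x, -y, -z); pixel columns grow to the right and rows downward; lengths in m; the calibration is good to about 2 mm. The wrist camera is an equidistant fisheye: a pixel r from the principal point sees the ray r / f radians off the axis. A picture is of the moment at which its call begins. There is no depth.
- close_job(): hands the job in; it is judged then, once.
The state is a dict: "t": time; "q": joint angles; "joint_vel": joint speeds; "tau": joint torques, N m; "tcp_pos": TCP position; "tool_rot": TCP orientation; "contact_force": force on the tool from outside, world axes, zero at the start; "torque": the same for the moment, N m; "width": finger opening in m; "gripper_force": force on a finger pad.
Only numpy, scipy, OpenCV 4.12 (cv2) and the standard library are available. Lean on these libraries where they do the work, as an engineer would, in place of code of your own. Each camera call takes 0.05 s, during which the arm holds its last target. There are 200 camera calls.

## Working session

There is one attempt and no reset: what is moved stays moved. The work goes in short steps, Python scripts to look and compute and a shell command to move; the robot and the scene stay as the last step left them, time stands still between calls to the robot, and variables do not carry over. Pictures are saved under pics/ and viewed, at most 10 in all, crops included, and the job is handed in when it is done.

```bash
mkdir -p pics; python3 - <<'E'
from station import *
import cv2,numpy as np
s=sense();print({k:np.round(v,3).tolist() for k,v in s.items()})
for n in("scene","top"):
    c=camera(n);cv2.imwrite(f"pics/{n}0.png",c["img"][:,:,::-1]);print(n,c["fx"],c["cx"],c["cy"],np.round(c["pose"],3).tolist(),c.keys())
E
```

```text
{'t': 0.0, 'q': [1.243, 0.131, 1.489, -0.0, 1.523, -0.085], 'joint_vel': [0.001, 0.0, -0.0, 0.0, 0.0, -0.001], 'tau': [0.003, -56.941, -50.055, 0.0, 0.015, 0.0], 'tcp_pos': [0.144, 0.582, 0.23], 'tool_rot': [0.121, 0.993, -0.001, -0.0], 'contact_force': [0.791, 0.269, 0.339], 'torque': [0.022, 0.029, -0.042], 'gripper_force': 0.0, 'width': 0.085}
scene 464.75219190012666 313.3129847977375 187.73041657871693 [[0.355, -0.621, 0.699, 1.347], [0.935, 0.245, -0.257, -0.208], [-0.011, 0.745, 0.667, 0.823], [0.0, 0.0, 0.0, 1.0]] dict_keys(['img', 'fx', 'fy', 'cx', 'cy', 'pose'])
top 518.7161489060073 321.14055422388765 201.35143555794244 [[-0.017, 0.998, -0.053, 0.471], [-1.0, -0.018, -0.009, 0.061], [-0.01, 0.053, 0.999, 1.509], [0.0, 0.0, 0.0, 1.0]] dict_keys(['img', 'fx', 'fy', 'cx', 'cy', 'pose'])
```

View pics/top0.png

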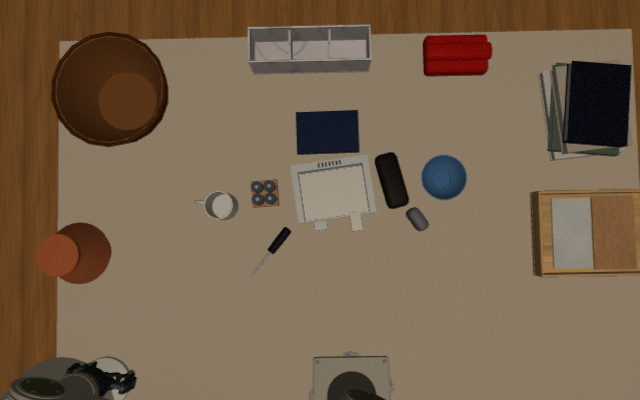

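View pics/scene0.png

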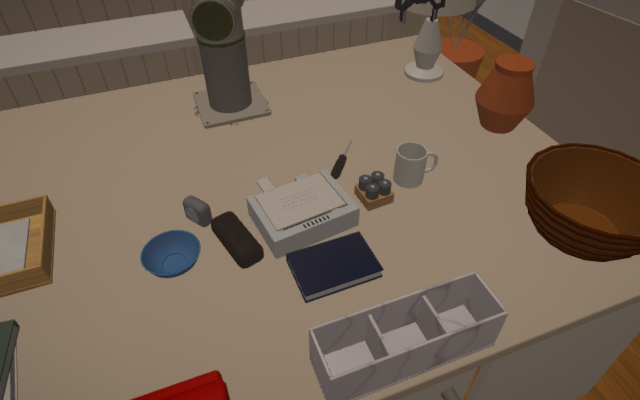

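The top view shows the console around (333,190), its front facing the robot. The tab is near (320,225) and the tongue near (356,222). The cell pack is at (265,193), the case at (392,180) and the tape at (417,219). I'll zoom in for corners.

```bash
python3 - <<'E'
import cv2
i=cv2.imread("pics/top0.png")[145:245,240:440]
cv2.imwrite("pics/top_c.png",cv2.resize(i,None,fx=4,fy=4,interpolation=cv2.INTER_CUBIC))
E
```

```text
(no output)
```

View pics/top_c.png

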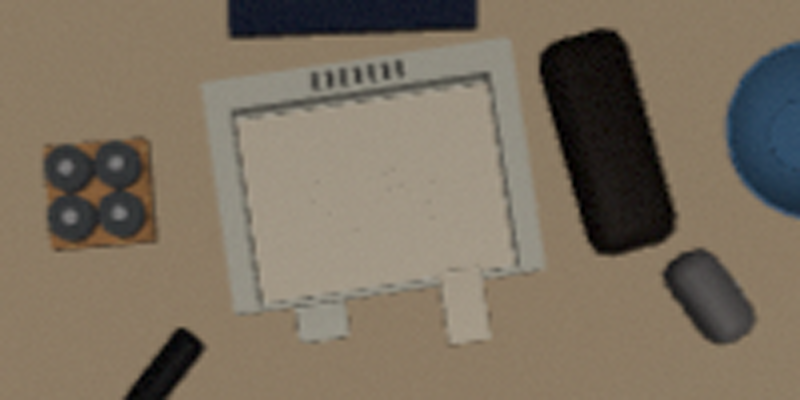

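Crop positions (4x, offset 240,145): back corners are (203,85) and (510,38), front corners (235,313) and (543,268). The tongue end spans (447,346)-(491,342) and the tab's outer edge (298,341)-(348,341).

```bash
cat > h.py <<'E'
import numpy as np
from scipy.optimize import least_squares
def proj(c,P):
    T=np.linalg.inv(c["pose"]);p=np.atleast_2d(P)@T[:3,:3].T+T[:3,3]
    x=p*[1,-1,-1];return np.c_[c["fx"]*x[:,0]/x[:,2]+c["cx"],c["fy"]*x[:,1]/x[:,2]+c["cy"]]
def con(v,L):
    L=np.atleast_2d(L);a=v[2];R=np.array([[np.cos(a),-np.sin(a),0],[np.sin(a),np.cos(a),0],[0,0,1]])
    return L@R.T+[v[0],v[1],0]
E
python3 - <<'E'
from h import *;from station import *
c=camera("top")
px=np.array([(203,85),(510,38),(235,313),(543,268),(447,346),(491,342),(298,341),(348,341)],float);px=(px+.5)/4-.5+[240,145]
L=np.array([(90,110,58),(90,-110,58),(-75,110,49),(-75,-110,49),(-118,-35,59),(-118,-65,59),(-101,68,45),(-101,32,45)])/1e3
r=least_squares(lambda v:(proj(c,con(v,L))-px).ravel(),[.5,0,0],loss="soft_l1")
print(r.x);print(np.round((proj(c,con(r.x,L))-px),2).tolist())
v=r.x;np.save("v.npy",v)
for n,p in dict(tab=(-.101,.05,.031),tong=(-.100,-.05,.055),hinge=(.06,0,.055)).items():print(n,con(v,p).round(4))
E
```

```text
[0.57607682 0.04053713 0.12431344]
[[-0.55, -0.63], [0.13, 0.02], [-0.23, 0.51], [0.2, 0.69], [0.17, 0.14], [-0.18, -0.38], [0.13, 0.56], [0.27, -1.25]]
tab [[0.4697 0.0776 0.031 ]]
tong [[ 0.483  -0.0215  0.055 ]]
hinge [[0.6356 0.048  0.055 ]]
```

```bash
python3 -m jog '{"hand":[-1,-1,-1,-1,-1],"slide":[[0,0,0],[0,0,0],[-0.02,-0.05,0],[-0.02,-0.054,0],[-0.02,-0.054,0]],"rotation":[[0,0,-0.1835],[0,0,-0.1835],[0,0,0],[0,0,0],[0,0,0]]}'
python3 -m jog '{"hand":[-1,-1,-1,-1,-1],"slide":[[-0.02,-0.054,0],[-0.02,-0.054,0],[-0.02,-0.054,0],[-0.02,-0.054,0],[-0.02,-0.054,0]],"rotation":[[0,0,0],[0,0,0],[0,0,0],[0,0,0],[0,0,0]]}'
cat >> h.py <<'E'
def st():
    from station import sense
    from scipy.spatial.transform import Rotation as R
    s=sense();v=np.load("v.npy");a=v[2];W=R.from_euler("z",a)
    p=W.inv().apply(np.array(s["tcp_pos"])-[v[0],v[1],0])
    M=(W.inv()*R.from_quat(s["tool_rot"])).as_matrix()
    print("t %.2f"%s["t"],"console tcp mm",(p*1e3).round(1),"toolx",M[:,0].round(3),"tooly",M[:,1].round(3),"toolz",M[:,2].round(3),"F",W.inv().apply(s["contact_force"]).round(1),"w",round(s["width"],4),"gf",s["gripper_force"],"q",np.round(s["q"],2))
E
python3 -c "from h import *;st()"
```

```text
t: 0.78
tcp_pos: [0.2237, 0.4314, 0.2308]
tool_rot: [-0.062, 0.998, -0.0, -0.0]
contact_force: [1.8, -0.1, 1.2]
width: -0.0001
gripper_force: 0.0
t: 1.4
tcp_pos: [0.3564, 0.1758, 0.2313]
tool_rot: [-0.062, 0.998, 0.0, 0.0]
contact_force: [1.3, -0.1, -0.5]
width: 0.0
gripper_force: 0.0
t 1.40 console tcp mm [-201.2  161.5  231.3] toolx [-1.    -0.    -0.001] tooly [-0.  1.  0.] toolz [ 0.001  0.    -1.   ] F [ 1.3 -0.2 -0.5] w 0.0 gf 0.0 q [ 0.33 -0.45  2.01  0.    1.58 -1.37]
```

```bash
python3 -m jog '{"hand":[-1,-1,-1,-1,-1],"slide":[[-0.027,-0.0555,0],[-0.027,-0.056,0],[0,0,0.05],[0,0,0.05],[0,0,0.05]],"rotation":[[0,0,0],[0,0,0],[0,0,0],[0,0,0],[0,0,0]]}'
python3 -m jog '{"hand":[-1,-1,-1,-1,-1],"slide":[[0,0,0.03],[0,0,0.023],[0,0,0],[0,0,0],[0,0,0]],"rotation":[[0,0,0],[0,0,0],[0,0,0],[0,0,0],[0,0,0]]}'
python3 - <<'E'
from h import *;from station import *;import cv2
st()
a=camera("top")["img"][145:245,240:440,::-1];b=camera("wrist")["img"][:,:,::-1]
cv2.imwrite("pics/m1.png",np.vstack([cv2.resize(a,(480,240)),cv2.resize(b,(480,300))]))
E
```

```text
t: 2.02
tcp_pos: [0.4233, 0.0732, 0.0798]
tool_rot: [-0.062, 0.998, 0.0, 0.0]
contact_force: [1.2, 0.3, -0.9]
width: 0.0004
gripper_force: 0.0
t: 2.65
tcp_pos: [0.4246, 0.0737, 0.0297]
tool_rot: [-0.062, 0.998, -0.0, 0.001]
contact_force: [0.3, -0.0, 0.1]
width: -0.0001
gripper_force: 0.0
t 2.65 console tcp mm [-146.2   51.6   29.7] toolx [-1.     0.    -0.002] tooly [ 0.  1. -0.] toolz [ 0.002 -0.    -1.   ] F [ 0.3 -0.   0.1] w -0.0001 gf 0.0 q [ 0.05 -0.13  2.14 -0.    1.13 -1.64]
```

View pics/m1.png

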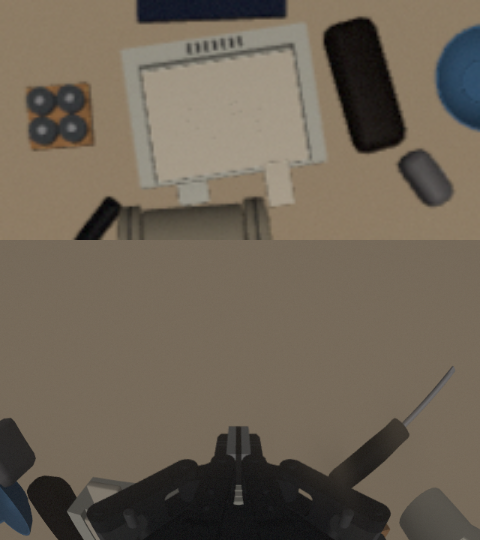

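The lower half is the wrist view: the fingers sit in front of the tab and clear of the driver. Next I press along console +x.

```bash
python3 -m jog '{"hand":[-1,-1,-1,-1,-1],"slide":[[-0.02,-0.0015,0],[-0.01,0,0],[-0.003,0,0],[-0.003,0,0],[0,0,0]],"rotation":[[0,0,0],[0,0,0],[0,0,0],[0,0,0],[0,0,0]]}'
python3 -c "from h import *;st()"
```

```text
t: 3.38
tcp_pos: [0.4591, 0.0766, 0.0282]
tool_rot: [-0.062, 0.998, -0.0, -0.0]
contact_force: [-0.0, -0.9, 0.4]
width: 0.0
gripper_force: 0.0
t 3.38 console tcp mm [-111.6   50.3   28.2] toolx [-1.  0.  0.] tooly [0. 1. 0.] toolz [-0.  0. -1.] F [-0.1 -0.9  0.4] w 0.0 gf 0.0 q [ 0.06 -0.03  2.04 -0.    1.13 -1.64]
```

```bash
python3 -m jog '{"hand":[-1,-1,-1,-1,-1],"slide":[[-0.003,0,0],[-0.003,0,0],[-0.001,0,0],[0,0,0],[0,0,0]],"rotation":[[0,0,0],[0,0,0],[0,0,0],[0,0,0],[0,0,0]]}'
python3 -c "from h import *;st()"
```

```text
t: 4.0
tcp_pos: [0.4653, 0.0774, 0.028]
tool_rot: [-0.062, 0.998, 0.0, -0.001]
contact_force: [-4.7, -0.7, 4.0]
width: 0.0001
gripper_force: 2.6
t 4.00 console tcp mm [-105.3   50.4   28. ] toolx [-1.    -0.     0.002] tooly [-0.  1.  0.] toolz [-0.002  0.    -1.   ] F [-4.7 -0.1  4. ] w 0.0001 gf 2.5619382597506046 q [ 0.06 -0.01  2.02  0.    1.13 -1.64]
```

```bash
python3 -m jog '{"hand":[-1,-1,-1,-1,-1],"slide":[[-0.002,0,0],[-0.002,0,0],[-0.001,0,0],[0,0,0],[0,0,0]],"rotation":[[0,0,0],[0,0,0],[0,0,0],[0,0,0],[0,0,0]]}'
python3 - <<'E'
from h import *;from station import *;import cv2
st()
a=camera("scene")["img"][140:270,200:400,::-1]
b=cv2.imread("pics/scene0.png")[140:270,200:400]
cv2.imwrite("pics/m2.png",np.hstack([cv2.resize(b,(400,260)),cv2.resize(a,(400,260))]))
E
```

```text
t: 4.62
tcp_pos: [0.47, 0.0781, 0.0279]
tool_rot: [-0.062, 0.998, 0.0, -0.001]
contact_force: [-6.5, -0.3, 4.9]
width: 0.0
gripper_force: 3.1
t 4.62 console tcp mm [-100.6   50.4   27.9] toolx [-1.    -0.     0.003] tooly [-0.  1.  0.] toolz [-0.003  0.    -1.   ] F [-6.5  0.5  4.9] w 0.0 gf 3.116520680487156 q [ 0.06  0.01  2.01  0.    1.13 -1.64]
```

View pics/m2.png

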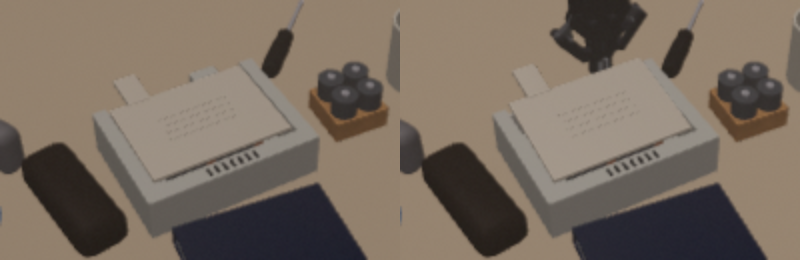

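The cover has popped ajar. Now I retreat, raise the tool, open the hand and go above the tongue.

```bash
python3 -m jog '{"hand":[-1,-1,-1,-1,0.4],"slide":[[0.03,0,0],[0.03,0,0],[0,0,-0.05],[0,0,-0.06],[0,-0.05,0]],"rotation":[[0,0,0],[0,0,0],[0,0,0],[0,0,0],[0,0,0]]}'
python3 -m jog '{"hand":[0.4,0.4,0.4,0.4,0.4],"slide":[[0,-0.05,0],[-0.03,0,0],[-0.031,0,0],[0,0,0],[0,0,0]],"rotation":[[0,0,0],[0,0,0],[0,0,0],[0,0,0],[0,0,0]]}'
python3 - <<'E'
from h import *;from station import *;import cv2
st()
c=camera("wrist");a=c["img"][:,:,::-1];b=camera("scene")["img"][120:270,180:420,::-1]
cv2.imwrite("pics/m3.png",np.vstack([cv2.resize(a,(480,300)),cv2.resize(b,(480,300))]))
E
```

```text
t: 5.3
tcp_pos: [0.4219, 0.0223, 0.1443]
tool_rot: [-0.065, 0.998, -0.0, 0.006]
contact_force: [1.0, 1.0, -1.0]
width: 0.0167
gripper_force: 0.0
t: 5.92
tcp_pos: [0.4841, -0.021, 0.138]
tool_rot: [-0.062, 0.998, 0.0, -0.001]
contact_force: [-0.5, 0.2, 0.3]
width: 0.0602
gripper_force: 0.0
t 5.92 console tcp mm [-98.9 -49.7 138. ] toolx [-1.    -0.     0.001] tooly [-0.  1.  0.] toolz [-0.001  0.    -1.   ] F [-0.4  0.2  0.3] w 0.0602 gf 0.0 q [-0.15 -0.12  1.91 -0.    1.35 -1.84]
```

View pics/m3.png

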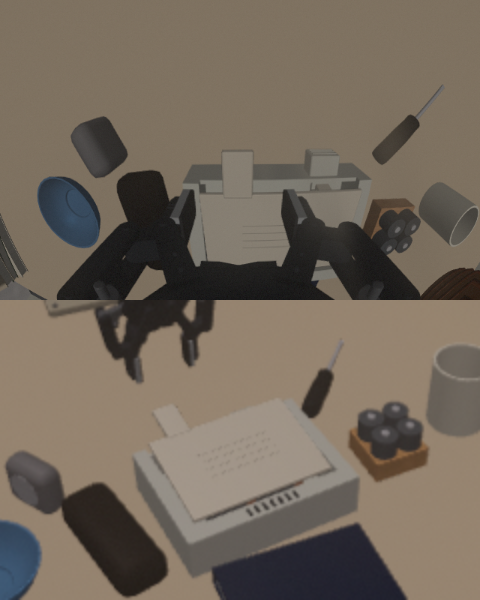

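The wrist view shows the tongue at (238,173), centred between the fingers, and the cover ajar. I descend and grip.

```bash
python3 -m jog '{"hand":[0.4,0.4,0.4,0.4,-1],"slide":[[0,0,0.045],[0,0,0.03],[0,0,0.008],[0,0,0],[0,0,0]],"rotation":[[0,0,0],[0,0,0],[0,0,0],[0,0,0],[0,0,0]]}'
python3 -m jog '{"hand":[-1,-1,-1,-1,-1],"slide":[[0,0,0],[0,0,0],[0,0,0],[0,0,0],[0,0,0]],"rotation":[[0,0,0],[0,0,0],[0,0,0],[0,0,0],[0,0,0]]}'
python3 - <<'E'
from h import *
st()
a0=.11
for a in np.linspace(.11,1.6,19):print(round(a,2),[round(60-160*np.cos(a),1),round(55+160*np.sin(a)-19,1)],end=" ")
E
```

```text
t: 6.65
tcp_pos: [0.4858, -0.0212, 0.057]
tool_rot: [-0.062, 0.998, -0.0, 0.001]
contact_force: [-0.0, -0.1, 0.6]
width: 0.0428
gripper_force: 0.0
t: 7.28
tcp_pos: [0.4857, -0.0215, 0.0561]
tool_rot: [-0.062, 0.998, -0.0, 0.001]
contact_force: [4.0, -3.4, 4.6]
width: 0.0289
gripper_force: 59.3
t 7.28 console tcp mm [-97.4 -50.4  56.1] toolx [-1.     0.    -0.002] tooly [ 0.     1.    -0.001] toolz [ 0.002 -0.001 -1.   ] F [ 3.6 -3.9  4.6] w 0.0289 gf 59.262887835502625 q [-0.15 -0.02  1.98 -0.    1.18 -1.84]
0.11 [np.float64(-99.0), np.float64(53.6)] 0.19 [np.float64(-97.0), np.float64(66.7)] 0.28 [np.float64(-94.0), np.float64(79.5)] 0.36 [np.float64(-89.8), np.float64(92.1)] 0.44 [np.float64(-84.7), np.float64(104.3)] 0.52 [np.float64(-78.5), np.float64(116.0)] 0.61 [np.float64(-71.4), np.float64(127.2)] 0.69 [np.float64(-63.5), np.float64(137.8)] 0.77 [np.float64(-54.6), np.float64(147.6)] 0.86 [np.float64(-45.0), np.float64(156.7)] 0.94 [np.float64(-34.7), np.float64(165.0)] 1.02 [np.float64(-23.7), np.float64(172.4)] 1.1 [np.float64(-12.1), np.float64(178.8)] 1.19 [np.float64(-0.0), np.float64(184.3)] 1.27 [np.float64(12.4), np.float64(188.8)] 1.35 [np.float64(25.2), np.float64(192.2)] 1.43 [np.float64(38.3), np.float64(194.5)] 1.52 [np.float64(51.4), np.float64(195.8)] 1.6 [np.float64(64.7), np.float64(195.9)]
```

```bash
python3 -m jog '{"hand":[-1,-1,-1,-1,-1],"slide":[[-0.002,0,-0.013],[-0.003,0,-0.013],[-0.004,0,-0.0125],[-0.005,0,-0.012],[-0.006,0,-0.012]],"rotation":[[0,0,0],[0,0,0],[0,0,0],[0,0,0],[0,0,0]]}'
python3 -c "from h import *;st()"
```

```text
t: 7.9
tcp_pos: [0.504, -0.019, 0.1168]
tool_rot: [-0.062, 0.998, -0.0, -0.001]
contact_force: [9.1, -6.1, -9.7]
width: 0.0285
gripper_force: 59.8
t 7.90 console tcp mm [-78.9 -50.1 116.8] toolx [-1.     0.     0.001] tooly [ 0.  1. -0.] toolz [-0.001 -0.    -1.   ] F [ 8.3 -7.2 -9.7] w 0.0285 gf 59.78151261806488 q [-0.14 -0.04  1.88 -0.    1.31 -1.83]
```

```bash
python3 -m jog '{"hand":[-1,-1,-1,-1,-1],"slide":[[-0.007,0,-0.011],[-0.008,0,-0.0105],[-0.009,0,-0.010],[-0.0095,0,-0.009],[-0.0105,0,-0.008]],"rotation":[[0,0,0],[0,0,0],[0,0,0],[0,0,0],[0,0,0]]}'
python3 -c "from h import *;st()"
```

```text
t: 8.52
tcp_pos: [0.5462, -0.0136, 0.1644]
tool_rot: [-0.062, 0.998, -0.0, -0.003]
contact_force: [-1.5, -5.4, -4.0]
width: 0.0281
gripper_force: 59.5
t 8.53 console tcp mm [-36.4 -50.1 164.4] toolx [-1.     0.001  0.006] tooly [0.001 1.    0.   ] toolz [-0.006  0.    -1.   ] F [-2.2 -5.2 -4. ] w 0.0281 gf 59.485509395599365 q [-0.12  0.03  1.71 -0.    1.4  -1.81]
```

```bash
python3 -m jog '{"hand":[-1,-1,-1,-1,-1],"slide":[[-0.011,0,-0.0075],[-0.0115,0,-0.0065],[-0.012,0,-0.0055],[-0.0125,0,-0.0045],[-0.013,0,-0.0035]],"rotation":[[0,0,0],[0,0,0],[0,0,0],[0,0,0],[0,0,0]]}'
python3 -m jog '{"hand":[-1,-1,-1,-1,-1],"slide":[[-0.013,0,-0.0025],[-0.013,0,-0.001],[-0.013,0,0],[0,0,0],[0,0,0]],"rotation":[[0,0,0],[0,0,0],[0,0,0],[0,0,0],[0,0,0]]}'
python3 - <<'E'
from h import *;from station import *;import cv2
st()
a=camera("wrist")["img"][:,:,::-1];b=camera("scene")["img"][90:270,160:448,::-1]
cv2.imwrite("pics/m4.png",np.vstack([cv2.resize(a,(480,300)),cv2.resize(b,(480,300))]))
E
```

```text
t: 9.15
tcp_pos: [0.6061, -0.006, 0.1921]
tool_rot: [-0.062, 0.998, 0.0, -0.003]
contact_force: [-4.8, -4.8, 5.6]
width: 0.0276
gripper_force: 59.9
t: 9.78
tcp_pos: [0.6457, -0.0004, 0.1964]
tool_rot: [-0.062, 0.998, 0.0, -0.001]
contact_force: [0.9, 0.3, -0.6]
width: -0.0001
gripper_force: 0.4
t 9.78 console tcp mm [ 64.  -49.3 196.4] toolx [-1.    -0.     0.002] tooly [-0.     1.     0.001] toolz [-0.002  0.001 -1.   ] F [ 0.9  0.2 -0.6] w -0.0001 gf 0.3793973370920867 q [-0.08  0.27  1.39  0.    1.48 -1.78]
```

View pics/m4.png

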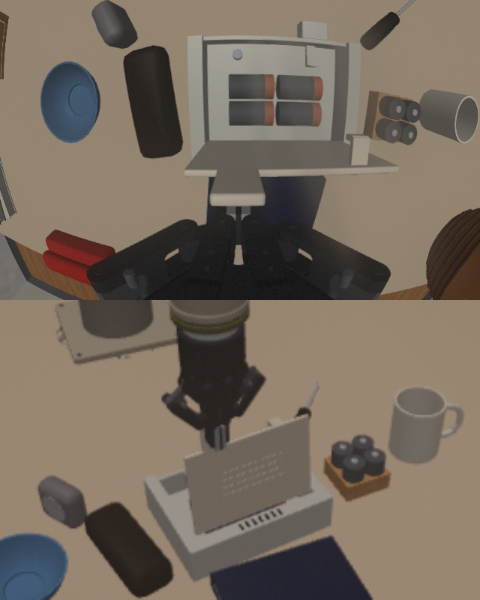

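The pads slipped off the tongue near the end of the swing. The cover stands roughly upright, with its free corners at about (186,458) and (309,420) in the lower panel. I'll estimate its angle.

```bash
python3 - <<'E'
from h import *;from station import *;import cv2
v=np.load("v.npy");c=camera("scene");st()
px=np.array([(186,458),(309,420)],float);px=np.c_[(px[:,0]+.5)/1.667-.5+160,(px[:,1]-300+.5)/1.667-.5+90]
for a in (1.1,1.2,1.3,1.35,1.4,1.5,1.57,1.65,1.75):
    P=[(.06-.13*np.cos(a)+0.003*np.sin(a),y,.055+.13*np.sin(a)+.003*np.cos(a)) for y in(-.09,.09)]
    print(a,(proj(c,con(v,P))-px).round(1).tolist())
s=cv2.resize(np.ascontiguousarray(c["img"][130:250,240:380,::-1]),None,fx=5,fy=5,interpolation=cv2.INTER_CUBIC)
for a,k in((1.2,(0,0,255)),(1.4,(0,255,0)),(1.6,(255,0,0))):
    P=[(.06-r*np.cos(a),y,.055+r*np.sin(a)) for y,r in((-.09,0),(-.09,.13),(-.065,.13),(-.065,.178),(-.035,.178),(-.035,.13),(.09,.13),(.09,0))]
    q=((proj(c,con(v,P))-[240,130]+.5)*5-.5);cv2.polylines(s,[q.round().astype(np.int32)],False,k,1)
cv2.imwrite("pics/m5.png",s)
E
```

```text
t 9.93 console tcp mm [ 64.  -49.4 196.7] toolx [-1.    -0.     0.001] tooly [-0.     1.     0.001] toolz [-0.001  0.001 -1.   ] F [-0.3  0.7 -0.2] w 0.0002 gf 0.07974930023920024 q [-0.08  0.27  1.39  0.    1.48 -1.78]
1.1 [[-10.1, -8.1], [-11.5, -9.7]]
1.2 [[-8.1, -6.7], [-8.8, -8.7]]
1.3 [[-5.9, -4.7], [-6.0, -7.1]]
1.35 [[-4.8, -3.4], [-4.6, -6.0]]
1.4 [[-3.6, -2.1], [-3.1, -4.9]]
1.5 [[-1.1, 1.1], [-0.1, -2.2]]
1.57 [[0.7, 3.6], [2.0, 0.1]]
1.65 [[2.8, 6.8], [4.5, 2.9]]
1.75 [[5.5, 11.3], [7.5, 6.9]]
```

View pics/m5.png

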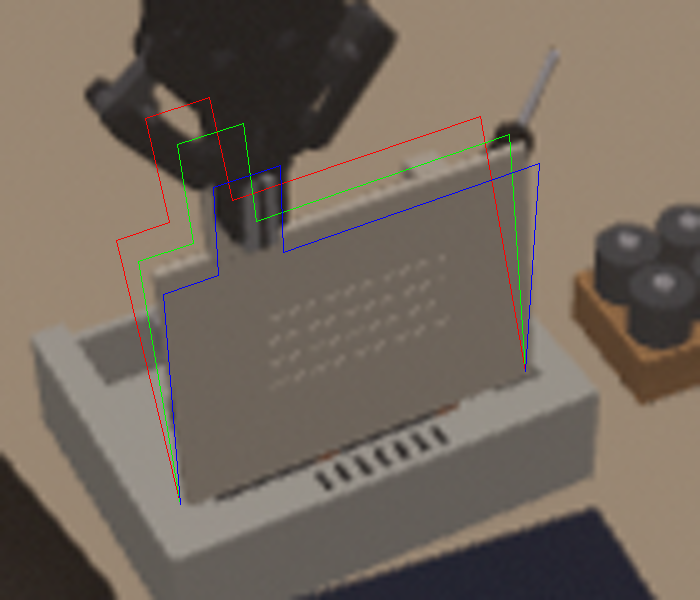

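The outline fits between green (1.4) and blue (1.6), so the cover is at about 1.5. The fingers are on the hinge side of the tongue. I move away in +x, then up.

```bash
python3 -m jog '{"hand":[-1,-1,-1,-1,-1],"slide":[[-0.015,0,0],[-0.025,0,0],[0,0,-0.04],[0,0,-0.06],[0,0,-0.05]],"rotation":[[0,0,0],[0,0,0],[0,0,0],[0,0,0],[0,0,0]]}'
python3 -m jog '{"hand":[-1,-1,-1,-1,-1],"slide":[[0,-0.05,0],[0,-0.06,0],[0,-0.06,0],[0,0,0],[0,0,0]],"rotation":[[0,0,0],[0,0,0],[0,0,0],[0,0,0],[0,0,0]]}'
python3 - <<'E'
from h import *;from station import *;import cv2
v=np.load("v.npy");c=camera("scene");st()
s=cv2.resize(np.ascontiguousarray(c["img"][130:250,240:380,::-1]),None,fx=5,fy=5,interpolation=cv2.INTER_CUBIC)
for a,k in((1.35,(0,0,255)),(1.5,(0,255,0)),(1.6,(255,0,0))):
    P=[(.06-r*np.cos(a)+.003*np.sin(a),y,.055+r*np.sin(a)) for y,r in((-.09,0),(-.09,.13),(-.065,.13),(-.065,.178),(-.035,.178),(-.035,.13),(.09,.13),(.09,0))]
    q=((proj(c,con(v,P))-[240,130]+.5)*5-.5);cv2.polylines(s,[q.round().astype(np.int32)],False,k,1)
cv2.imwrite("pics/m6.png",s)
E
```

```text
t: 10.55
tcp_pos: [0.6857, 0.0043, 0.3494]
tool_rot: [-0.062, 0.998, 0.0, 0.0]
contact_force: [1.1, 0.1, 1.1]
width: -0.0004
gripper_force: 0.0
t: 11.18
tcp_pos: [0.7068, -0.1645, 0.3468]
tool_rot: [-0.062, 0.998, 0.0, -0.0]
contact_force: [-0.4, -0.3, -0.4]
width: 0.0001
gripper_force: 0.0
t 11.22 console tcp mm [ 104.6 -218.9  347.2] toolx [-1.    -0.001  0.   ] tooly [-0.001  1.     0.001] toolz [-0.     0.001 -1.   ] F [-0.2 -0.5 -0.1] w -0.0001 gf 0.0 q [-0.3   0.48  0.86  0.    1.8  -1.99]
```

View pics/m6.png

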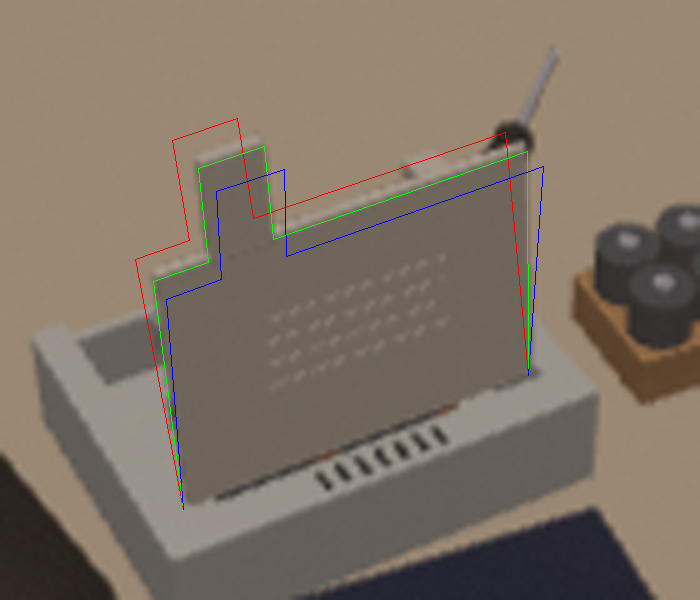

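The back-face outline matches 1.5 rad (green) closely. The robot is clear and the tab was left free to spring back. I'm handing the job in.

```bash
python3 -c "from station import *;print(close_job())"
```

```text
the job is handed in; nothing more can be done
None
```

The job is handed in, with no verdict returned: the tab was pressed and the cover swung to about 1.5 rad by a picture fit, where it stays with the arm clear; the fingers slipped off the tongue late in the swing, I saw no bystander move, and I did not measure the tab's return.

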